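# Close and lock the calibrator's cover

### The job

Push the open hinged cover of the blue bench calibrator down until it is fully shut. Then set a fingertip in the slot of the quarter-turn fastener in the cover and turn it clockwise (seen from above) to its stop, so that the cover is locked, and draw clear. Do not lift the cover further, and leave the things lying around the calibrator where they are.

Things in the scene. Friction and masses are not known exactly. Their poses are not given: they have to be found in the camera images.
- housing: Blue open-topped box of the bench calibrator, fixed to the bench, 240 (x) x 260 (y) mm, walls 74 mm high; the shut cover brings it to 80 mm. Origin: centre of its underside on the bench. Its x axis points from its front (display and sockets, -x, towards the robot) to its back (hinge side); z up.
- cover (a joint): Hinge of the white cover, a 240 x 260 x 6 mm plate over the whole box, hinged along the box's back (+x) top edge. In rad: 0 = shut (hard stop), grows as the front edge rises to 0.9; starts at 0.35 to 0.65. Stiff hinge: it stays where left; 2 to 3 N down near the front edge closes it. With the fastener beyond about 1 rad its tongue fouls the box and the cover cannot shut.
- fastener (a joint): Turn of the fastener in rad: 0 = unlocked (slot parallel to the cover's front edge, towards the red dots), 1.571 = locked (slot front to back, towards the green dots), hard stops at both; grows clockwise seen from above; starts at 0 to 0.35. Stays where left; friction 0.12 N m (4 N at 30 mm). With the cover shut its tongue slides under a lip in the box and holds the cover.
- slot_center (a point): Centre of the fastener, on its axis, level with the cover's top: a silver disc, 100 mm across, flush in the cover, axis 75 mm behind the middle of the cover's front edge. A slot 36 mm wide, 15 mm deep, with a black floor, runs right across the disc through the axis (100 mm long). Frame turns with the disc: y along the slot, z out of the cover's top. A bezel 2 mm high surrounds the disc.
- cover_front (a point): Middle of the cover's front edge (the free edge), on its top surface; moves with the cover. x points along the cover from the front edge to the hinge, z out of its top.
- cover_hinge (a point): Middle of the cover's hinge line, on the cover's underside (the top surface is 6 mm higher when shut), 240 mm from the front edge. Turns with the cover.
- meter: Bystander: grey handheld meter with keys, lying flat, 150 x 75 x 32 mm, loose. Origin: centre of its underside, long side along x.
- gauge: Bystander: round dial gauge lying on its back, 64 mm diameter, 30 mm high, with a 30 mm brass stem to its -x side, loose. Origin: centre of its underside.
- adapter: Bystander: brass pipe adapter standing upright, foot 32 mm diameter, neck 20 mm diameter, 45 mm high, loose. Origin: centre of its underside.

How it is judged:
By the outcome, as a careful person would: the job done as asked, in the order asked, and still so for the second after the job is handed in, with the robot touching nothing.
It also fails if it takes over 45 s, if anything falls off the work surface, if the arm or the gripper's body presses on something with over 40 N, if the wrist force passes 120 N, or if a joint passes its speed limit or range.

### The arm

A 6-joint arm with a two-finger parallel gripper is mounted at the origin on the work surface. World frame = base frame: x ahead of the robot, y to its left, z up, the work surface at z = 0. Lengths are in mm, angles in degrees, forces in N, time in s.
With the tool pointing down it reaches from about 325 to 925 mm from the base axis. Payload 3.1 kg.
Tool frame: the origin (TCP) lies at the very end of the fingers, on their centre line; the grasp point (between the pads) lies grasp_offset behind it (grasp_offset is the distance from the TCP to the grasp point, in mm); z points along the fingers, x is the direction in which the jaws open and shut, and the axes are right-handed (so a half turn about z gives the same grasp; the last joint's range is limited). The gripper opens to 85 mm and grips with 20 to 120 N. Pads are 22 mm wide; open, the fingers measure 114 mm over their backs; the gripper's body (76 mm by 85 mm) begins 54 mm behind the grasp point. The pads swing forward as they close: fully open they stand 13 mm farther back than shut.
Start: joints at [-75.184, 12.427, 92.441, -0, 75.132, -6.429], TCP at [226.497, -582.528, 231.3] pointing down, gripper open.
Joint ranges: [-157.48, 157.48], [-44.54, 120.13], [17.64, 146.25], [-64.5, 244.5], [7.68, 150.69], [-147.95, 147.95]. Speed limits (degrees/s): [159.86, 159.86, 180, 180, 180, 180].

### API

Orientations are given as [roll, pitch, yaw] about the fixed x, y, z axes, in that order (R = Rz(yaw) Ry(pitch) Rx(roll)).
In Python, from station import * gives the robot as it stands. Calls block until the motion is done:
- goto(position, orientation): joint-space move of the TCP to a pose.
- move_l(position, attitude=None, speed=150): straight line of the TCP; attitude=None keeps the orientation; speed is the mean speed in mm/s.
- move_j(angles): joint-space move.
- grip(opening, squeeze=None): finger opening in mm; squeeze is the grip in N (None keeps the last); returns when the fingers have stopped.
- wait(seconds).
- solve_ik(position, orientation): joint angles nearest the present ones, or None.
- get_obs(): the state.
- get_image(name): name is "side" or "top"; returns the picture (400x640x3 uint8, red, green, blue); there is no depth.
- get_calibration(name): a dict with "fx", "fy", "cx", "cy" (pixels), "R" (3x3) and "t" (3): a world point X has camera coordinates R X + t. Camera axes: x right, y down, z forward; pixel columns grow to the right and rows downward; lengths in mm; the calibration is good to about 2 mm. A picture is of the moment at which its call begins. get_calibration takes no time and is no camera call.
A pose or a line that the arm cannot do raises Unreachable and nothing moves.
- sign_off(): hands the job in, once; it reports no verdict.
Trained networks look in the newest picture that a camera, given by its name, has taken for a name from the list of things; names that differ only in an ending like _2 or _b are one class to them, and where a whole thing is asked for, a point or a joint stands for the part that bears it (a point fixed in the world has none). Each returns a list of dicts, best first, with "score" (0 to 1); they miss things now and then, are a little off and sometimes report something else, mostly with a low value. They report only what shows in the picture. A call takes as long as a camera call.
- spot_in(name, camera): "extent" ([centre column, centre row, width, height] in pixels, round what is visible of it).
- regions_of(name, camera): "region" (400x640 bool, what is visible of it) and "extent" ([centre column, centre row, width, height] in pixels, round what is visible of it).
The state is a dict: "t": time; "joint_pos": joint angles; "qvel": joint speeds; "effort": joint torques, N m; "tcp_pos": TCP position; "ee_rot": TCP orientation; "wrist_force": force on the tool from outside, world axes, zero at the start; "moment": the same for the moment, N m; "grip_width": finger opening in mm.
Only numpy, scipy, OpenCV 4.12 (cv2) and the standard library are available. Lean on these libraries where they do the work, as an engineer would, in place of code of your own. Each camera call takes 0.05 s, during which the arm holds its last target.

## Working session

There is one attempt and no reset: what is moved stays moved. The work goes in short steps, each a Python script; the robot and the scene stay as the last script left them, time stands still between calls to the robot, and variables do not carry over. Pictures are saved under pics/ and viewed, and the job is handed in when it is done.

```bash
ls; mkdir -p pics; python3 - <<'E'
from station import *
import cv2
for n in ("side","top"):
    im=get_image(n); cv2.imwrite(f"pics/{n}0.png",im[:,:,::-1])
    c=get_calibration(n); print(n,c)
    for k in ("housing","cover","slot_center","cover_front","cover_hinge","fastener","meter","gauge","adapter"):
        print(k,[(round(d["score"],2),[round(float(v)) for v in d["extent"]]) for d in spot_in(k,n)[:2]])
o=get_obs();print(o["t"],o["wrist_force"],o["ee_rot"],o["grip_width"], [k for k in o])
E
```

```text
pics
side {'fx': 405.58427361397395, 'fy': 405.58427361397395, 'cx': 317.4168218130091, 'cy': 198.59732148803909, 'R': array([[-0.91843243, -0.39530409, -0.01471574],
       [-0.21263193,  0.52470558, -0.82430074],
       [ 0.33357088, -0.7539355 , -0.56596089]]), 't': array([565.91569571, 164.163801  , 855.35357944])}
housing [(0.93, [321, 200, 127, 120])]
cover [(0.85, [320, 172, 126, 67])]
slot_center [(0.86, [333, 168, 37, 21])]
cover_front [(0.64, [316, 172, 122, 70]), (0.24, [334, 166, 41, 19])]
cover_hinge [(0.66, [317, 172, 123, 69]), (0.3, [320, 198, 126, 119])]
fastener [(0.68, [336, 167, 38, 17])]
meter [(0.97, [266, 261, 69, 38])]
gauge [(0.69, [384, 170, 31, 17]), (0.5, [334, 167, 37, 21])]
adapter []
top {'fx': 414.5728626013171, 'fy': 414.5728626013171, 'cx': 322.5416150688051, 'cy': 196.51472436285295, 'R': array([[-0.01868774, -0.99941961,  0.02848184],
       [-0.98155429,  0.01291772, -0.19074671],
       [ 0.19026808, -0.0315211 , -0.98122601]]), 't': array([ 14.41510295, 612.48636839, 810.97352871])}
housing [(0.57, [330, 202, 150, 128])]
cover [(0.83, [328, 194, 146, 105]), (0.59, [421, 165, 18, 13])]
slot_center [(0.75, [330, 211, 53, 46])]
cover_front [(0.69, [329, 196, 148, 102])]
cover_hinge [(0.68, [328, 194, 148, 105])]
fastener [(0.76, [329, 210, 54, 48])]
meter []
gauge [(0.64, [441, 246, 31, 43])]
adapter [(0.74, [424, 163, 19, 11])]
1.0 [-0.18897465 -0.34873719  0.25551193] [-1.79998334e+02  1.23080435e-04 -6.87561332e+01] 85.86964185752007 ['t', 'joint_pos', 'qvel', 'effort', 'tcp_pos', 'ee_rot', 'wrist_force', 'moment', 'grip_width']
```

```bash
python3 - <<'E'
import cv2
a=cv2.imread("pics/top0.png")[110:310,220:480]; cv2.imwrite("pics/top0c.png",cv2.resize(a,None,fx=3,fy=3,interpolation=cv2.INTER_CUBIC))
a=cv2.imread("pics/side0.png")[110:310,200:460]; cv2.imwrite("pics/side0c.png",cv2.resize(a,None,fx=3,fy=3,interpolation=cv2.INTER_CUBIC))
E
```

```text
(no output)
```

View pics/top0c.png

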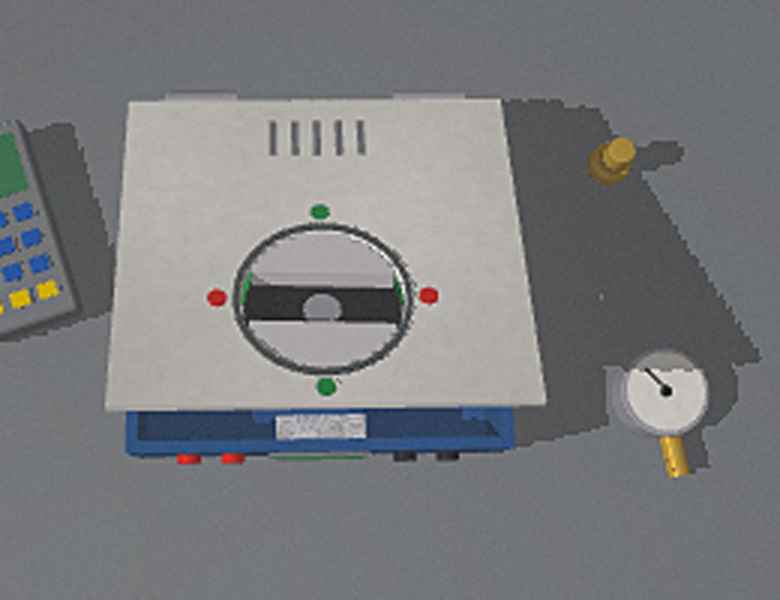

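View pics/side0c.png

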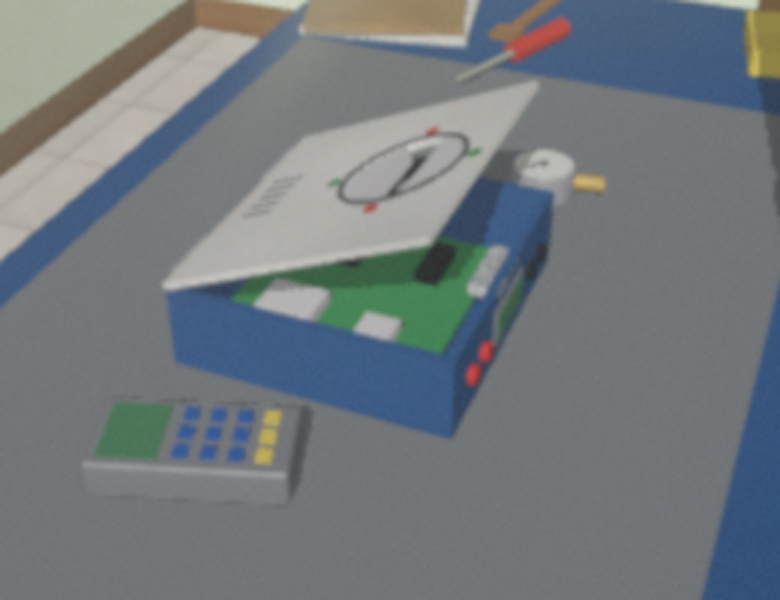

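View pics/top0.png

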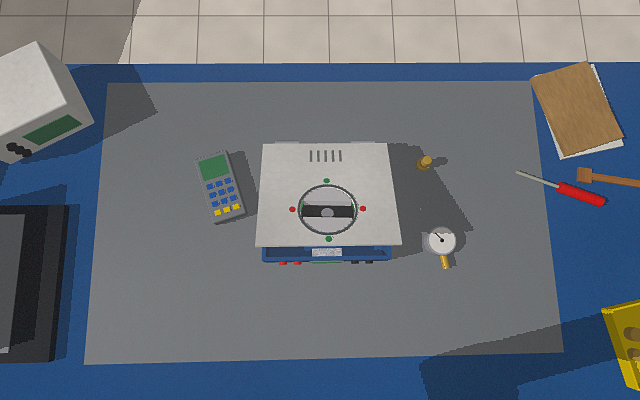

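View pics/side0.png

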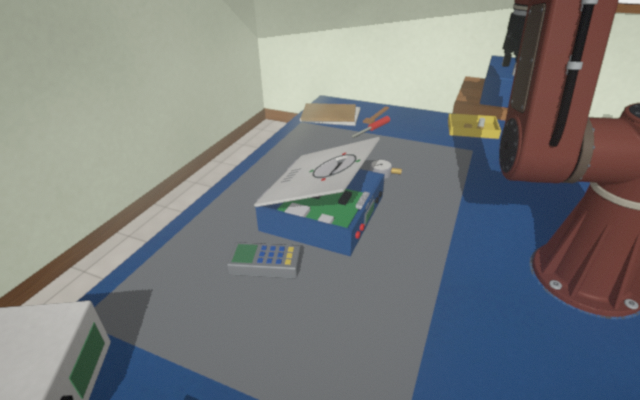

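```bash
cat > h.py <<'E'
import numpy as np, cv2
from station import *
from scipy.optimize import least_squares
def proj(n,X):
    c=get_calibration(n); p=np.atleast_2d(X)@c["R"].T+c["t"]
    return np.c_[c["fx"]*p[:,0]/p[:,2]+c["cx"],c["fy"]*p[:,1]/p[:,2]+c["cy"]]
def H(p,X):
    c,s=np.cos(p[2]),np.sin(p[2]); X=np.atleast_2d(X)
    return np.c_[p[0]+c*X[:,0]-s*X[:,1],p[1]+s*X[:,0]+c*X[:,1],X[:,2]]
def cov(a,u,v,w=6): return [120-u*np.cos(a)+w*np.sin(a),v,74+u*np.sin(a)+w*np.cos(a)]
def save(n,name,box=None,k=3):
    im=get_image(n)[:,:,::-1]
    if box: im=cv2.resize(im[box[1]:box[3],box[0]:box[2]],None,fx=k,fy=k,interpolation=cv2.INTER_CUBIC)
    cv2.imwrite("pics/"+name+".png",im); return im
E
cat > fit.py <<'E'
from h import *
T=lambda *p:np.array(p)/3+[220,110]
S=lambda *p:np.array(p)/3+[200,110]
# (cam, kind, args, pix)
ob=[("top","c",(0,130),T(129,101)),("top","c",(0,-130),T(500,99)),("top","c",(240,130),T(107,408)),("top","c",(240,-130),T(545,404)),
("side","c",(0,130),S(165,286)),("side","c",(0,-130),S(305,136)),("side","c",(240,130),S(432,241)),("side","c",(240,-130),S(540,82)),
("side","h",(-120,130,0),S(452,437)),("side","h",(120,130,0),S(177,362)),("side","h",(-120,-130,74),S(552,193)),
("top","h",(-120,130,74),T(127,444)),("top","h",(-120,-130,74),T(515,441)),
("top","c",(165,0),T(322,299))]
def res(p,raw=False):
    r=[]
    for cam,k,a,px in ob:
        X=cov(p[3],*a) if k=="c" else a
        r.append((proj(cam,H(p,X))[0]-px))
    return np.array(r) if raw else np.ravel(r)
s=least_squares(res,[500,0,0,.5],loss="soft_l1")
print(s.x,np.degrees(s.x[2]));print(res(s.x,True).round(1))
# validate red dots/gauge/adapter heights later
def ground(n,px,z):
    c=get_calibration(n);d=c["R"].T@[(px[0]-c["cx"])/c["fx"],(px[1]-c["cy"])/c["fy"],1];o=-c["R"].T@c["t"];return o+d*(z-o[2])/d[2]
print("gauge",ground("top",T(664,392),30),"adapter",ground("top",T(620,150),45),"meter corners",ground("top",T(78,308),32),ground("top",T(30,122),32))
np.save("pose.npy",s.x)
E
python3 fit.py
```

```text
Traceback (most recent call last):
  File "fit.py", line 16, in <module>
    s=least_squares(res,[500,0,0,.5],loss="soft_l1")
  File "fit.py", line 14, in res
    r.append((proj(cam,H(p,X))[0]-px))
              ~~~~^^^^^^^^^^^^
  File "h.py", line 5, in proj
    c=get_calibration(n); p=np.atleast_2d(X)@c["R"].T+c["t"]
ValueError: time passes only in moves, steps and waits
```

```bash
python3 - <<'E'
s=open('h.py').read()
s=s.replace("def proj","C={n:get_calibration(n) for n in ('side','top')}\ndef proj",1).replace("c=get_calibration(n); p","c=C[n]; p")
open('h.py','w').write(s)
s=open('fit.py').read().replace("c=get_calibration(n);","c=C[n];");open('fit.py','w').write(s)
E
python3 fit.py; python3 -c "
from station import *;print(get_obs()['t'])"
```

```text
[ 5.99895914e+02 -1.92024471e+00 -1.03719714e-03  3.98977894e-01] -0.059427018505273495
[[-0.1  0.2]
 [-0.1 -0.1]
 [ 0.   1. ]
 [ 0.2  0. ]
 [-1.  -1.6]
 [-0.5 -0.5]
 [-0.9 -0.3]
 [-1.   0.3]
 [-0.4  0. ]
 [-0.8 -0.3]
 [ 0.1 -1.4]
 [-0.3  3.2]
 [ 0.1  2. ]
 [ 0.4  0.4]]
gauge [ 518.53500322 -249.02623002   30.        ] adapter [ 693.57840448 -224.91646969   45.        ] meter corners [584.83870032 167.99267117  32.        ] [723.08492639 205.21749175  32.        ]
1.0
```

```bash
cat > push.py <<'E'
from h import *
p=np.load("pose.npy")
grip(0)
a0=p[3]
def pt(a,w,u=226,v=45): return H(p,cov(a,u,v,w))[0]
ori=[180,0,90]
q=pt(a0,6+60)
print(q,solve_ik(q,ori))
goto(list(q+[0,0,20]),ori)
o=get_obs();print(o["t"],o["tcp_pos"],o["wrist_force"])
f0=np.array(o["wrist_force"])
for a in np.linspace(a0+.05,0,9):
    move_l(list(pt(a,6)),speed=60)
    o=get_obs();print(round(o["t"],2),round(a,2),o["tcp_pos"].round(1),(o["wrist_force"]-f0).round(1))
E
python3 push.py
```

```text
[537.3324554   43.14467016 222.61200176] [-2.87055817e+00  2.39016797e+00  1.04567568e+02 -2.54444375e-14
  7.30422640e+01 -9.28705582e+01]
4.2417 [537.48490763  42.38634966 242.61070174] [-0.4676941   0.22310932  0.31256538]
5.52 0.45 [519.5  43.1 178.1] [ 0.3 -0.6 -0.4]
5.88 0.39 [512.6  43.2 165.3] [-0.1 -1.2 -0.2]
6.23 0.34 [507.7  43.2 153.4] [0.  0.  0.2]
6.59 0.28 [503.6  43.2 141.5] [1.8 0.8 0.7]
6.95 0.22 [500.2  43.2 129.4] [ 0.1 -1.2  0.2]
7.31 0.17 [497.4  43.2 117. ] [ 0.6 -0.4  0.3]
7.67 0.11 [495.3  43.2 104.5] [ 1.  -0.3 -0.2]
8.03 0.06 [493.9  43.2  91.9] [0.4 0.  0.5]
8.38 0.0 [494.6  43.2  80.1] [0.9 0.1 2.1]
```

```bash
cat > press.py <<'E'
from h import *
f0=np.array([-.47,.22,.31])
z=79
while z>72:
    move_l([494.5,43.2,z],speed=30)
    o=get_obs();f=o["wrist_force"]-f0;print(round(o["t"],2),z,o["tcp_pos"].round(1),f.round(1))
    if f[2]>12: break
    z-=1
im=save("side","side1",(200,110,460,310))
im=save("top","top1",(220,110,480,310))
E
python3 press.py
```

```text
8.63 79 [494.6  43.1  80. ] [-2.3 -1.   8.9]
8.88 78 [494.7  43.2  79.9] [-5.   0.5 14.2]
```

View pics/side1.png

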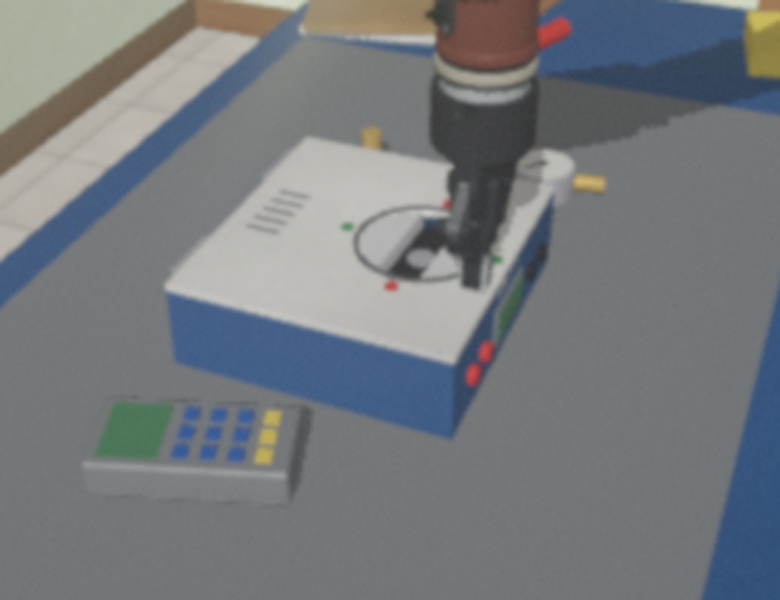

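The cover lies flat on the box, with a hard stop at z ≈ 80 and the force rising. Next I'll lift off, move aside and look at the slot.

```bash
python3 - <<'E'
from h import *
move_l([480,43,130],speed=150)
goto([400,120,220],[180,0,90])
grip(46)
im=save("top","top2",(260,140,400,270),5)
im=save("side","side2",(200,110,460,310))
o=get_obs();print(o["t"],o["tcp_pos"],o["grip_width"],o["joint_pos"])
E
```

```text
10.7167 [400.07904466 119.88897386 219.91581361] 45.900164057258294 [ 7.03433144e+00 -1.37327246e+01  1.19594544e+02 -1.70906295e-03
  7.41453763e+01 -8.29511726e+01]
```

View pics/top2.png

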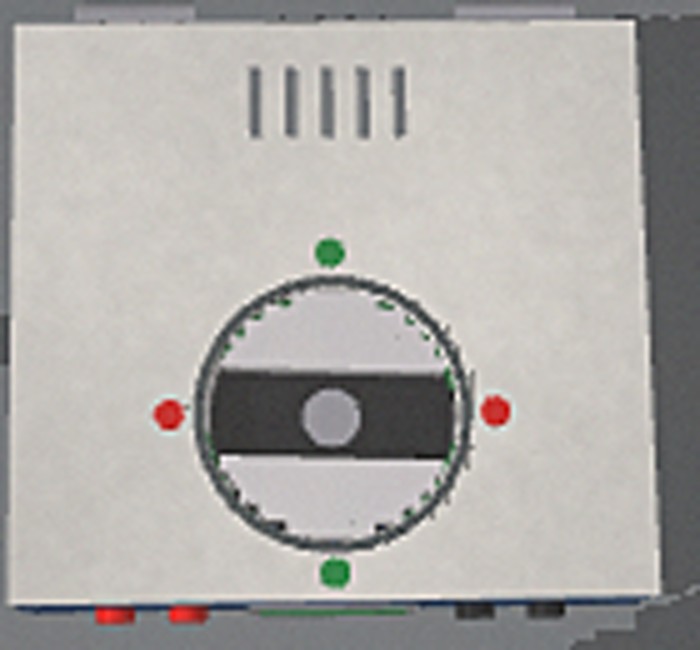

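View pics/side2.png

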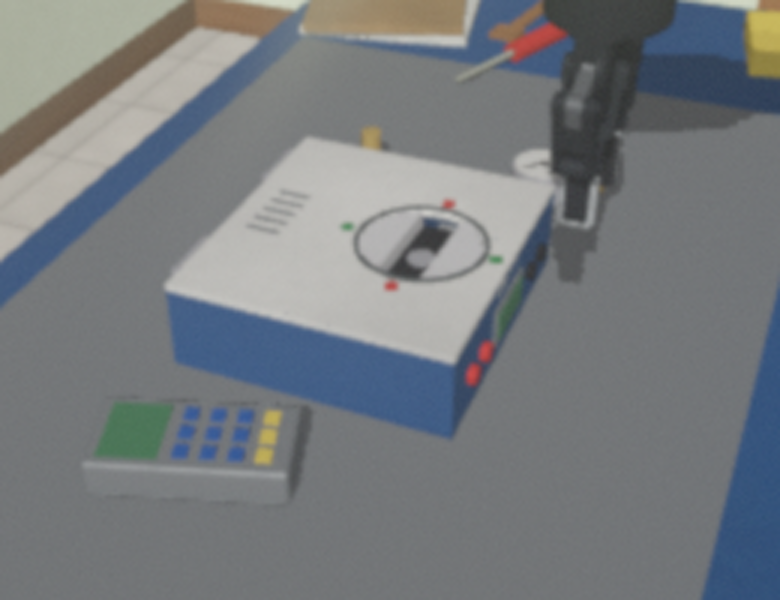

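```bash
python3 - <<'E'
from h import *
a=np.array([332.2,412.5])/5+[260,140]; b=np.array([420.5,243.8])/3+[200,110]
s=least_squares(lambda X:np.r_[proj("top",X)[0]-a,proj("side",X)[0]-b],[555,0,80]);print(s.x,s.fun)
c=C["top"];d=c["R"].T@[(a[0]-c["cx"])/c["fx"],(a[1]-c["cy"])/c["fy"],1];o=-c["R"].T@c["t"];print(o+d*(80-o[2])/d[2])
print(proj("top",[[555,-2,80]]),a,proj("side",[[555,-2,80]]),b)
E
```

```text
[555.09603822  -1.74934253  76.80826707] [ 0.0328738   0.11080813 -0.13859167 -0.02176399]
[554.91001834  -1.55830014  80.        ]
[[326.6573777  222.45252809]] [326.44 222.5 ] [[340.12259386 190.11693975]] [340.16666667 191.26666667]
```

```bash
python3 - <<'E'
from h import *
ori=[180,0,90]
goto([555,-1.8,130],ori)
f0=np.array(get_obs()["wrist_force"]);print(f0)
move_l([555,-1.8,92],speed=100)
for z in (86,81,77,74,72,70,68):
    move_l([555,-1.8,z],speed=40)
    o=get_obs();f=o["wrist_force"]-f0;print(round(o["t"],2),z,o["tcp_pos"].round(1),f.round(1),o["moment"].round(2))
    if f[2]>5: break
save("side","side3",(250,120,450,270),4); save("top","top3",(260,140,400,270),5)
E
```

```text
[-1.0173387   0.34585636 -0.34089022]
12.43 86 [555.   -1.8  86.1] [ 1.3 -0.8 -0. ] [-0.04  0.   -0.02]
12.7 81 [554.6  -1.8  80.6] [ 1.3 -0.2 -0.1] [ 0.    0.01 -0.  ]
12.95 77 [554.7  -1.8  76.6] [ 1.5  0.2 -0.6] [-0.05 -0.02  0.02]
13.2 74 [554.8  -1.8  73.7] [ 1.  -0.5  0.2] [-0.    0.01 -0.03]
13.45 72 [554.8  -1.7  71.8] [ 1.7 -0.2  0.5] [-0.02  0.01 -0.06]
13.7 70 [554.9  -1.8  69.8] [ 0.7 -0.7  0.2] [ 0.   -0.    0.05]
13.95 68 [554.8  -1.8  67.8] [ 1.5 -0.1  0.1] [-0.05 -0.01 -0.03]
```

View pics/side3.png

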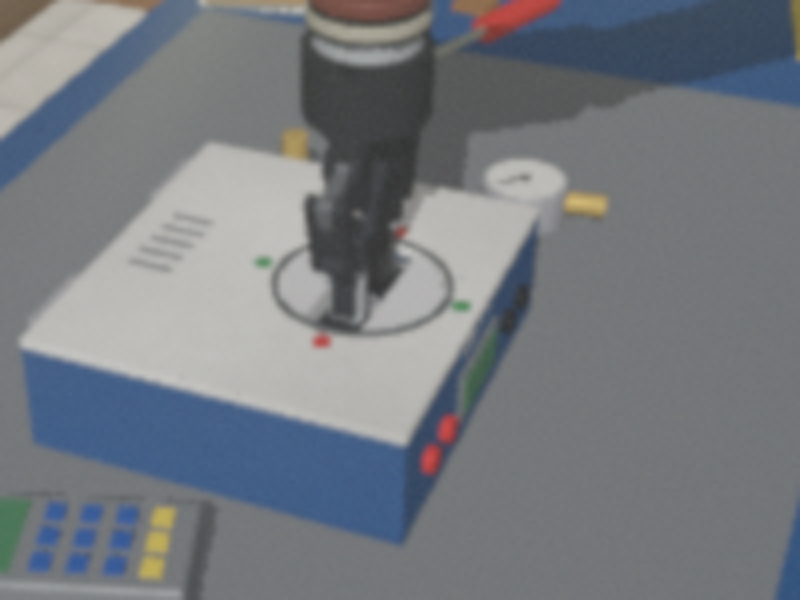

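```bash
python3 - <<'E'
from h import *
f0=np.array([-1.,.35,-.34])
for z in (66,64):
    move_l([555,-1.8,z],speed=40)
    o=get_obs();f=o["wrist_force"]-f0;print(z,f.round(1))
    if f[2]>5: break
m=0
for y in [75,60,45,30,15,5,0,-4,-7,-10,-13,-16,-19,-22]:
    move_l([555,-1.8,z],[180,0,y],speed=50)
    o=get_obs();f=o["wrist_force"]-f0;print(round(o["t"],2),y,o["ee_rot"].round(1)[2],o["tcp_pos"].round(1),f.round(1),o["moment"].round(2))
    if abs(o["moment"][2])>1.0 or np.linalg.norm(f)>30: break
save("side","side4",(250,120,450,270),4); save("top","top4",(260,140,400,270),5)
E
```

```text
66 [ 1.4 -0.2  0.2]
64 [ 0.4 -0.4  0.1]
14.96 75 75.1 [555.1  -1.8  64. ] [ 1.2  0.2 -0.6] [ 0.02 -0.    0.03]
15.37 60 60.2 [554.3  -1.7  63.9] [-1.7  0.7  1.9] [0.12 0.37 0.05]
15.78 45 45.2 [553.9  -1.5  63.8] [-3.7  2.   4.4] [0.33 0.76 0.13]
16.18 30 30.2 [553.5  -1.1  63.7] [-5.   1.4  4.3] [0.43 0.87 0.09]
16.59 15 15.2 [553.4  -0.7  63.6] [-5.2  3.   3.9] [0.58 0.82 0.1 ]
16.92 5 5.2 [ 5.534e+02 -4.000e-01  6.350e+01] [-4.7  4.7  4. ] [0.74 0.78 0.12]
17.17 0 0.2 [ 5.534e+02 -2.000e-01  6.350e+01] [-4.2  4.1  3.1] [0.73 0.81 0.07]
17.42 -4 -3.8 [ 5.534e+02 -1.000e-01  6.350e+01] [-3.7  5.1  3.8] [0.86 0.78 0.16]
17.67 -7 -6.8 [553.4   0.   63.5] [-4.6  5.6  4.1] [0.95 0.78 0.04]
17.92 -10 -9.8 [5.535e+02 1.000e-01 6.340e+01] [-4.5  6.5  4.1] [0.88 0.69 0.09]
18.17 -13 -12.8 [5.535e+02 1.000e-01 6.340e+01] [-4.8  5.4  4.3] [0.91 0.72 0.04]
18.42 -16 -15.8 [5.536e+02 4.000e-01 6.340e+01] [-3.8  6.3  3.3] [1.06 0.63 0.26]
18.67 -19 -18.3 [5.536e+02 4.000e-01 6.350e+01] [-2.7  7.6  3.7] [1.19 0.71 2.05]
```

View pics/side4.png

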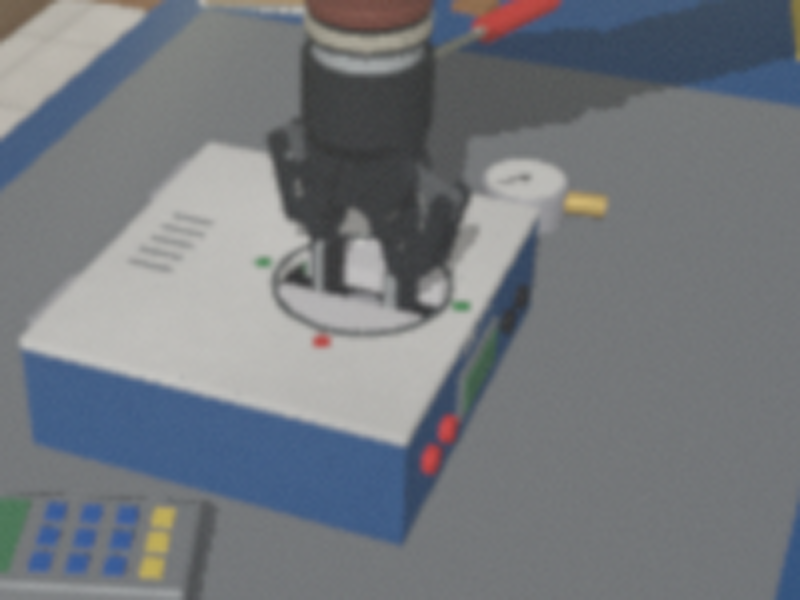

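The turning moment jumped from about 0.1 to 2 N m at yaw -18°, which marks the stop. I'll unload, draw out and look.

```bash
python3 - <<'E'
from h import *
move_l([555,-1.8,64],[180,0,-9],speed=50)
o=get_obs();print(o["wrist_force"],o["moment"])
move_l([555,-1.8,140],speed=80)
goto([400,150,240],[180,0,0])
save("side","side5",(250,120,450,270),4); save("top","top5",(260,140,400,270),5)
o=get_obs();print(o["t"],o["tcp_pos"],o["wrist_force"],o["moment"])
for k,c in (("meter","side"),("gauge","top"),("adapter","top"),("gauge","side")):
    print(k,[(round(d["score"],2),d["extent"]) for d in spot_in(k,c)[:1]])
E
```

```text
[0.50979572 0.30732205 0.03901176] [ 0.02132496 -0.00980655 -0.01497398]
21.2417 [400.46243612 149.26472709 239.1661802 ] [ 0.04054394 -0.18245666  0.07490526] [-0.00942929 -0.04153459  0.02291092]
meter [(0.78, [265.1, 260.4, 72.4, 35.1])]
gauge [(0.61, [326.1, 202.2, 131.1, 116.9])]
adapter [(0.45, [422.7, 162.9, 17.2, 14.5])]
gauge [(0.64, [383.5, 169.4, 28.8, 15.8])]
```

View pics/top5.png

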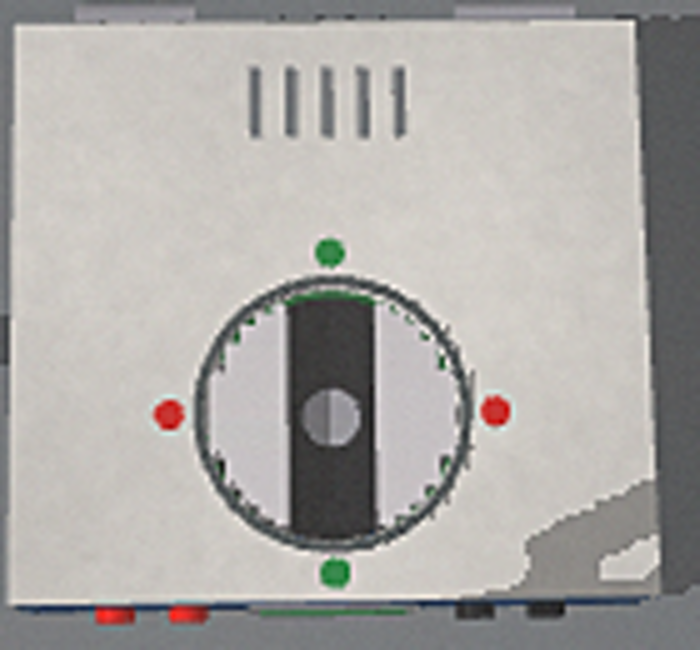

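View pics/side5.png

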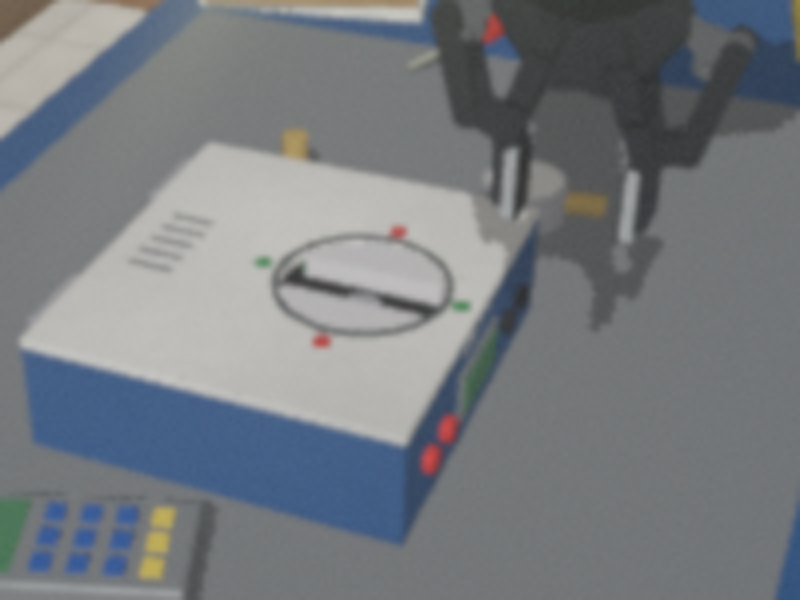

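The top picture shows the slot running front to back (columns 289–376, vertical) between the green dots at (330,252) and (335,573). The cover is flat, the robot is clear and the bystanders haven't moved, so I'll sign off.

```bash
python3 -c "
from station import *
sign_off()"
```

```text
the job is handed in; nothing more can be done
```

The cover is shut and locked, and the job was handed in at about 21 s of the 45 s allowed.

- **Cover:** I pushed it down near its front edge with the closed fingers. It met a hard stop at z ≈ 80 mm, where I pressed with about 14 N; later pictures show it flat.
- **Fastener:** I put both fingertips in the slot, one on each side of the central stud, instead of a single fingertip. I turned clockwise until the turning moment jumped from about 0.1 to 2 N m, which marks the stop. The last top picture shows the slot in line with the green dots.
- **Clear of the calibrator:** I unloaded and withdrew the fingers; the wrist force read about zero afterwards.
- **Bystanders:** The detectors put the meter and the adapter, and the gauge in the side view, within about 2 pixels of where they started. In the last top picture the gauge detector reported the calibrator instead, so that one check failed.

I did not pull on the cover to test the lock. That it holds rests on the stop and the slot's position.

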